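Take the left-hand-threaded whorl off a spinning flyer and pack it in its carton

ROBOT

A 7-joint arm with a two-finger parallel gripper is mounted at the origin on the work surface. World frame = base frame: x ahead of the robot, y to its left, z up, the work surface at z = 0. Lengths are in m, angles in rad, forces in N, time in s.
With the tool pointing down it reaches from about 0.4 to 0.85 m from the base axis. Payload 4.5 kg.
Tool frame: the origin (TCP) lies on the centre line of the jaws, within the pads' length; the fingertips stand 14 mm ahead of it and the grasp point (between the pads) lies 5 mm behind it (nose_length is the distance from the TCP to the fingertips, in m); x points along the fingers, y is the direction in which the jaws open and shut, and the axes are right-handed (so a half turn about x gives the same grasp; the last joint's range is limited). The gripper opens to 88 mm and grips with 3 to 60 N. Pads are 18 mm wide; open, the fingers measure 123 mm over their backs; the gripper's body (75 mm by 187 mm) begins 45 mm behind the grasp point.
Start: joints at [-1.091, 0.689, -0.195, 1.565, 0.157, 0.902, -0.215], TCP at [0.269, 0.564, 0.253] pointing down, gripper open.
Joint ranges: [-3.01, 3.01], [-0.46, 2.08], [-1.47, 1.51], [0.13, 2.56], [-1, 4.14], [0.04, 2.09], [-2.66, 2.66]. Speed limits (rad/s): [2.57, 2.57, 3.14, 3.14, 3.14, 3.14, 3.14].

INTERFACE

Orientations are given as a unit quaternion [x, y, z, w].
In Python, from plant import get_state, snapshot, camera_params, finish_job, boxes_of, silhouettes, spot_point, nose_length gives the robot as it stands.
- The arm moves only by the tool apply_moves, never from a script. Its arguments are lists of equal length, an entry for each row: "delta_pos": the shift along the tool's x, y, z in cm, a list of three; "yaw": the turn about the tool's x in rad; "gripper": the opening in per cent of the stroke, from 0 (shut) to 100 (fully open). A call has 1 to 10 rows; each row is the pose to reach, as a shift and turn from the pose measured when the call began, along the tool's axes at that moment; what a row does not reach only later rows make up. A row lasts 1/12 s, in which the tool goes at most 41.7 mm and 7.16 degrees, less where a joint would pass 70% of its speed; a pose out of reach is approached as far as the arm can. A call with a gripper value outside its range is refused whole. The fingers move at their own pace and stop on an object; "force" is the grip in N (left out, the last holds). Time passes only in rows, so rows that repeat a pose let the fingers close. It gives the time, the measured TCP pose, the force and the opening at its end, in the units of the state.
- get_state(): the state, without advancing time (a new reading comes with each control period).
- snapshot(name): name is "side" or "top" or "wrist"; returns the picture (480x640x3 uint8, red, green, blue); there is no depth.
- camera_params(name): a dict with "fovy" (degrees; the focal length in pixels is half the picture's height over the tangent of half this angle, whatever the lens; pixels are square), "cx", "cy" (the principal point, pixels), "position" and "orientation" of the camera in the world. Camera axes: x right, y down, z forward; pixel columns grow to the right and rows downward; lengths in m; the calibration is good to about 2 mm. The wrist camera is an equidistant fisheye: a pixel r from the principal point sees the ray r / f radians off the axis. A picture is of the moment at which its call begins: read the wrist's pose just before it. camera_params takes no time and is no camera call; for the wrist camera it gives the pose at the moment of the call.
- finish_job(): hands the job in, once; it reports no verdict.
Trained networks look in the newest picture that a camera, given by its name, has taken for a name from the list of things; names that differ only in an ending like _2 or _b are one class to them, and where a whole thing is asked for, a point or a joint stands for the part that bears it (a point fixed in the world has none). Each returns a list of dicts, best first, with "score" (0 to 1); they miss things now and then, are a little off and sometimes report something else, mostly with a low value. They report only what shows in the picture. A call takes as long as a camera call. They do not tell look-alikes from the thing itself.
- boxes_of(thing, camera): "bbox" ([left, top, width, height] in pixels, round what is visible of it).
- silhouettes(thing, camera): "mask" (480x640 bool, what is visible of it) and "bbox" ([left, top, width, height] in pixels, round what is visible of it).
- spot_point(thing, camera): "pixel" ([column, row] in pixels: a listed point, or the origin of a listed thing).
The state is a dict: "clock": time; "q": joint angles; "qd": joint speeds; "joint_torque": joint torques, N m; "tool_pos": TCP position; "eef_rot": TCP orientation; "contact_force": force on the tool from outside, world axes, zero at the start; "moment": the same for the moment, N m; "opening": opening from 0.0 (shut) to 1.0 (fully open).
Only numpy, scipy, OpenCV 4.12 (cv2) and the standard library are available. Lean on these libraries where they do the work, as an engineer would, in place of code of your own. Each camera call takes 0.05 s, during which the arm holds its last target.

TASK

Take the whorl (the grooved wooden pulley) off the top of the flyer that stands upright in the vice: it has a left-hand thread, so it comes undone clockwise seen from above; do not force the thread. Lay it down gently, not dropped, flat on the bottom of the open carton beside the small whorl already there, then close the carton: both short end flaps down first, then the two long flaps flat over them. Leave everything else on the table where it is.

Things in the scene. Friction and masses are not known exactly. Their poses are not given: they have to be found in the camera images.
- flyer: Fixed: wooden spinning flyer clamped upright in a small grey vice. Origin on the table under its vertical shaft; its y axis runs from arm to arm, the vice's tommy bar lies towards -x (reaches 85 mm). Vice base 135 x 85 mm, jaws 60 mm high. Between the arms an empty bobbin, 100 mm across, up to 183 mm above the table; above it a 24 mm collar up to the whorl's seat at 200 mm.
- flyer_seat (a point): On the shaft axis, on the shoulder the whorl seats on, 200 mm above the table. From here up runs a 16 mm two-start LEFT-HAND thread (14 mm rise per turn) to 20 mm above this point, then a plain 8 mm spindle end to 49.5 mm above it.
- flyer_arm_tip (a point): Top of the flyer arm on the flyer's +y side, 212 mm above the table, 68 mm from the shaft axis; the other arm is its mirror image. Arms are 16 x 12 mm in section, inner faces 62 mm from the axis, so they stand beside the whorl's lower half.
- whorl: Loose, about 90 g: brown wooden grooved pulley, 64 mm across, 26 mm high, 17 mm bore. Origin: centre of its underside, z up. Starts screwed home. Anticlockwise from above only tightens it; clockwise it climbs 14 mm per turn (2.2 mm per rad, +-0.7 mm play), turns easily, stays where left on the thread, and is free after 4.2 to 4.7 rad; then it lifts straight off over the spindle end.
- carton: Fixed: open brown cardboard shipping carton, outside 138 (x) x 188 (y) x 62 mm high, walls and floor 4 mm (inside 130 x 180 mm, floor 4 mm above the table). Origin under its centre, z up, long side along its y. Four top flaps, 3 mm thick, 20 g, hinged at the rim; they stay where they are left (0.25 N at the edge moves them). All shut, the top is 68 mm above the table.
- flap_end_a (a joint): Hinge of the short end flap at the carton's +y end, rad: 0 = folded in flat over the carton; 1.57 = upright; larger = leaning outwards (stop at 2.8). Hinge line along x at y = +92 mm, 63.5 mm above the table; flap 128 mm wide, 66 mm long.
- flap_end_b (a joint): The same at the carton's -y end (hinge at y = -92 mm).
- flap_long_near (a joint): Hinge of the long flap on the carton's -x side, rad: 0 = flat shut over the end flaps, 1.57 upright, larger = leaning outwards. Hinge line along y at x = -67 mm, 66.8 mm above the table; flap 184 mm wide, 66.5 mm long. The two long flaps meet at the middle; if one is shut first, it blocks the end flaps.
- flap_long_far (a joint): The same on the carton's +x side (hinge at x = +67 mm).
- spare_whorl: Loose, 40 g: small dark wooden whorl, 44 mm across and 22 mm high, lying flat on the carton's floor towards one end. Origin at the centre of its underside. It stays in the carton.
- bobbin: Bystander: empty wooden bobbin standing on end, 60 mm across, 75 mm high. Origin under its centre.
- mug: Bystander: white mug, 76 mm across, 78 mm high, handle towards its own +y. Origin under its centre.
- oil_bottle: Bystander: small amber oil bottle with a black spout, 42 mm across, 130 mm high. Origin under its centre.
- tape_roll: Bystander: roll of packing tape lying flat, 100 mm across, 48 mm high. Origin under its centre.
- wool_card: Bystander: wooden hand card lying flat, head 110 (x) x 210 (y) mm, 24 mm high, with a 120 mm handle at its +y end. Origin under the centre of its head.
- orifice_hook: Bystander: little wire hook with a dark wooden handle lying along its x, 180 mm long, 20 mm high. Origin under its middle.
Not all that is in view belongs to the job. Leave any orange look-alike of the whorl alone. What is shaped like the spare_whorl but blue is not meant.

How it is judged:
By the outcome, as a careful person would: the job done as asked, in the order asked, and still so for the second after the job is handed in, with the robot touching nothing.
It also fails if it takes over 72 s, if anything falls off the work surface, if the arm or the gripper's body presses on something with over 40 N, if the wrist force passes 120 N, or if a joint passes its speed limit or range.

## Working session

There is one attempt and no reset: what is moved stays moved. The work goes in short steps, Python scripts to look and compute and a tool call to move; the robot and the scene stay as the last step left them, time stands still between calls to the robot, and variables do not carry over. Pictures are saved under pics/ and viewed, and the job is handed in when it is done.

Besides the shell and the picture viewer there is one more tool, called after ">>>" as name([rows], argument=value, ...), one row to a line, values as JSON. apply_moves: Moves the arm, as the interface text tells. Its arguments: {"type":"object","properties":{"delta_pos":{"type":"array"},"yaw":{"type":"array"},"gripper":{"type":"array"},"force":{"type":"number"}},"required":["delta_pos","yaw","gripper"]}

```bash
ls; mkdir -p pics
python3 - <<'E'
from plant import *
import cv2
print(get_state())
print(nose_length() if callable(nose_length) else nose_length)
for n in ["side","top","wrist"]:
    print(n,camera_params(n))
    cv2.imwrite(f"pics/{n}0.png",cv2.cvtColor(snapshot(n),cv2.COLOR_RGB2BGR))
E
```

```text
pics
{'clock': 0.0, 'q': array([-1.09119623,  0.68999174, -0.19449666,  1.56636449,  0.1572933 ,
        0.90249403, -0.21509066]), 'qd': array([ 0.00028229, -0.00054017,  0.00016453, -0.00086977,  0.00148404,
       -0.00031216,  0.00152215]), 'joint_torque': array([ 9.20508573e-04, -5.27561152e+01, -1.26616392e+00, -1.53424573e+01,
       -5.25027502e-02,  6.54294287e-03,  1.67313101e-04]), 'tool_pos': array([0.26927118, 0.56333337, 0.25189928]), 'eef_rot': array([ 0.15563186,  0.6897161 , -0.15693814,  0.68952219]), 'contact_force': array([ 0.82373795,  0.88123218, -0.0553791 ]), 'moment': array([0.02884964, 0.00184435, 0.02161729]), 'opening': 1.0017038260436806}
0.014
side {'fovy': 44.936541887853856, 'cx': 321.0112288682384, 'cy': 246.7830764234382, 'position': array([ 0.16227606, -0.84682215,  0.73992523]), 'orientation': array([ 0.85545293, -0.20121512,  0.10919521, -0.46453113])}
top {'fovy': 50.64803043647367, 'cx': 313.02994214712135, 'cy': 244.81889943894288, 'position': array([ 0.5097864 , -0.00291121,  1.26567519]), 'orientation': array([-0.70341631,  0.70980697, -0.01915949,  0.03181927])}
wrist {'fovy': 65.70646984690485, 'cx': 310.0660487710925, 'cy': 237.83148484119272, 'position': array([0.19719563, 0.59911826, 0.38467799]), 'orientation': array([0.8355703 , 0.52692807, 0.08183975, 0.13217919])}
```

View pics/side0.png

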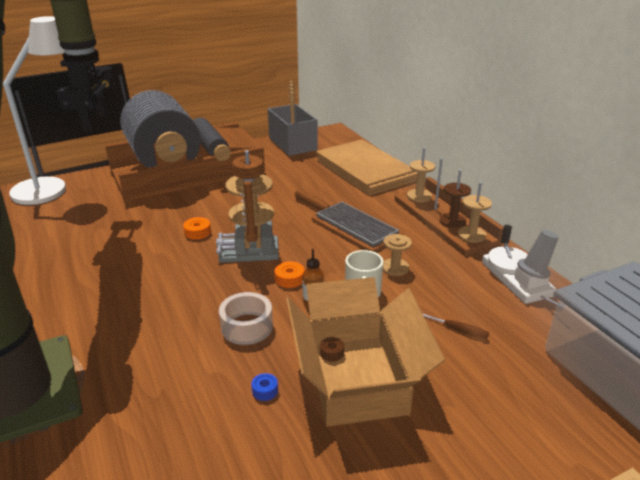

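View pics/top0.png

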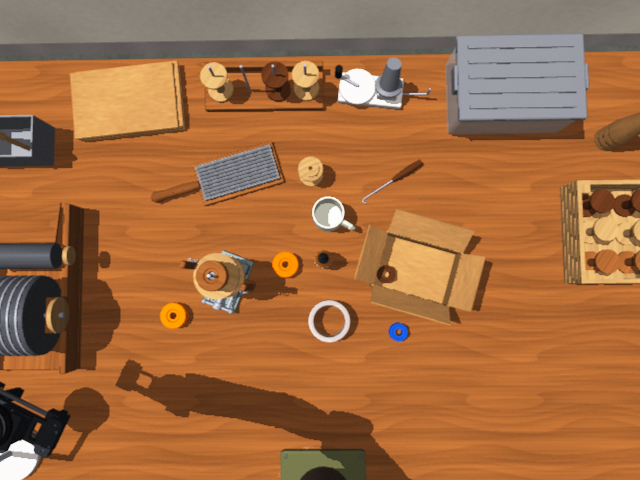

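View pics/wrist0.png

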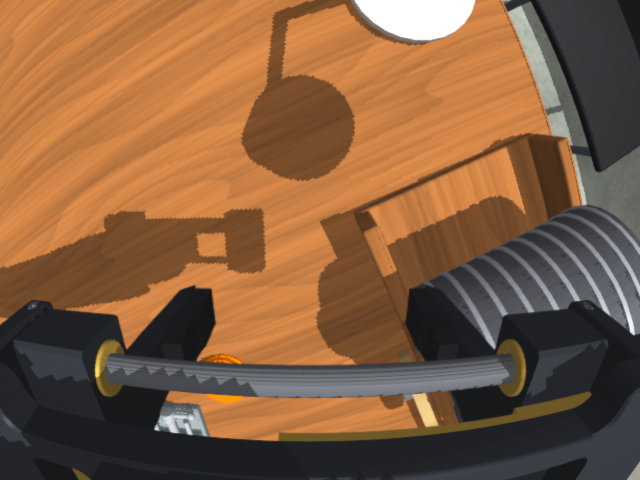

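The side and top pictures show the flyer with the brown whorl at side (248,165) and top (212,275). What could be taken for it:
- orange whorls at top (286,264) and (174,316)
- the blue small whorl at top (399,332)
- the dark spare whorl in the carton at top (387,273)
- the brown bobbin on the rack at top (275,75)

I choose the brown one on the flyer.

```bash
cat > h.py <<'E'
from plant import *
import numpy as np, cv2
from scipy.spatial.transform import Rotation as R
from scipy.optimize import least_squares
def ray(n,px,cp=None):
    c=cp or camera_params(n); f=240/np.tan(np.radians(c['fovy']/2))
    x=(px[0]-c['cx']);y=(px[1]-c['cy'])
    if n=='wrist':
        r=np.hypot(x,y);t=r/f; d=np.array([np.sin(t)*x/max(r,1e-9),np.sin(t)*y/max(r,1e-9),np.cos(t)])
    else: d=np.array([x/f,y/f,1.])
    return np.array(c['position']),R.from_quat(c['orientation']).apply(d/np.linalg.norm(d))
def atz(n,px,z,cp=None):
    o,d=ray(n,px,cp); return o+d*(z-o[2])/d[2]
def proj(n,P,cp=None):
    c=cp or camera_params(n); f=240/np.tan(np.radians(c['fovy']/2))
    P=np.atleast_2d(P); v=R.from_quat(c['orientation']).inv().apply(P-np.array(c['position']))
    if n=='wrist':
        r=np.hypot(v[:,0],v[:,1]);t=np.arctan2(r,v[:,2]);s=f*t/np.maximum(r,1e-9)
        return np.c_[c['cx']+v[:,0]*s,c['cy']+v[:,1]*s]
    return np.c_[c['cx']+f*v[:,0]/v[:,2],c['cy']+f*v[:,1]/v[:,2]]
def tri(obs):
    A=np.zeros((3,3));b=np.zeros(3)
    for o,d in obs:
        M=np.eye(3)-np.outer(d,d);A+=M;b+=M@o
    x=np.linalg.solve(A,b);return x,[np.linalg.norm((np.eye(3)-np.outer(d,d))@(x-o)) for o,d in obs]
def save(img,name): cv2.imwrite("pics/"+name,cv2.cvtColor(img,cv2.COLOR_RGB2BGR))
E
python3 - <<'E'
from h import *
np.set_printoptions(precision=3,suppress=True)
zs={'flyer_seat':.2,'flyer_arm_tip':.212,'whorl':.2,'carton':0,'spare_whorl':.004,'flap_end_a':.0635,'flap_long_near':.0668,'flyer':0}
T=snapshot('top');S=snapshot('side')
for t,z in zs.items():
    for n in ['top','side']:
        for r in spot_point(t,n)[:4]:
            print(t,n,np.round(r['pixel'],1),round(r['score'],2),atz(n,r['pixel'],z))
print(get_state()['clock'])
a=cv2.resize(T[220:340,150:300],(750,600),interpolation=cv2.INTER_CUBIC);save(a,'crop_whorl.png')
a=cv2.resize(S[130:280,180:320],(560,600),interpolation=cv2.INTER_CUBIC);save(a,'crop_side.png')
a=cv2.resize(T[195:335,340:500],(685,600),interpolation=cv2.INTER_CUBIC);save(a,'crop_carton.png')
E
```

```text
flyer_seat top [213.5 275.4] 0.94 [0.524 0.226 0.2  ]
flyer_seat side [250.3 172.7] 0.74 [0.527 0.224 0.2  ]
flyer_arm_tip top [186.2 266. ] 0.85 [0.544 0.281 0.212]
flyer_arm_tip side [249.7 154.6] 0.9 [0.55  0.287 0.212]
flyer_arm_tip side [245.  325.1] 0.52 [ 0.342 -0.25   0.212]
whorl top [286.6 263.6] 0.68 [0.548 0.072 0.2  ]
whorl top [215.1 274.2] 0.62 [0.527 0.223 0.2  ]
whorl top [175.4 316.6] 0.55 [0.439 0.306 0.2  ]
whorl top [382.3 274.4] 0.49 [ 0.523 -0.129  0.2  ]
whorl side [198.7 230.3] 0.69 [0.361 0.043 0.2  ]
whorl side [293.7 278.9] 0.6 [ 0.453 -0.166  0.2  ]
whorl side [249.8 168.6] 0.56 [0.533 0.243 0.2  ]
carton top [409.9 270.5] 0.78 [ 0.535 -0.221  0.   ]
carton side [356.4 377.5] 0.82 [ 0.539 -0.228  0.   ]
carton side [361.1 290.3] 0.3 [ 0.671 -0.014  0.   ]
spare_whorl top [394.4 329.6] 0.79 [ 0.39  -0.179  0.004]
spare_whorl top [386.7 271.7] 0.58 [ 0.532 -0.163  0.004]
spare_whorl side [332.1 350.8] 0.88 [ 0.53  -0.153  0.004]
spare_whorl side [262.6 391.2] 0.81 [ 0.38  -0.188  0.004]Traceback (most recent call last):
  File "<stdin>", line 7, in <module>
ValueError: it knows: bobbin, carton, flyer, flyer_arm tip, flyer_seat, mug, oil_bottle, orifice_hook, spare_whorl, tape_roll, whorl, wool_card
```

Run:
```python
from h import *
T=snapshot('top');S=snapshot('side')
a=cv2.resize(T[220:340,150:300],(750,600),interpolation=cv2.INTER_CUBIC);save(a,'crop_whorl.png')
a=cv2.resize(S[130:280,180:320],(560,600),interpolation=cv2.INTER_CUBIC);save(a,'crop_side.png')
a=cv2.resize(T[195:335,340:500],(685,600),interpolation=cv2.INTER_CUBIC);save(a,'crop_carton.png')
a=cv2.resize(S[260:440,270:460],(633,600),interpolation=cv2.INTER_CUBIC);save(a,'crop_cartonside.png')
print(get_state()['clock'])
```

```text
0.85
```

View pics/crop_whorl.png

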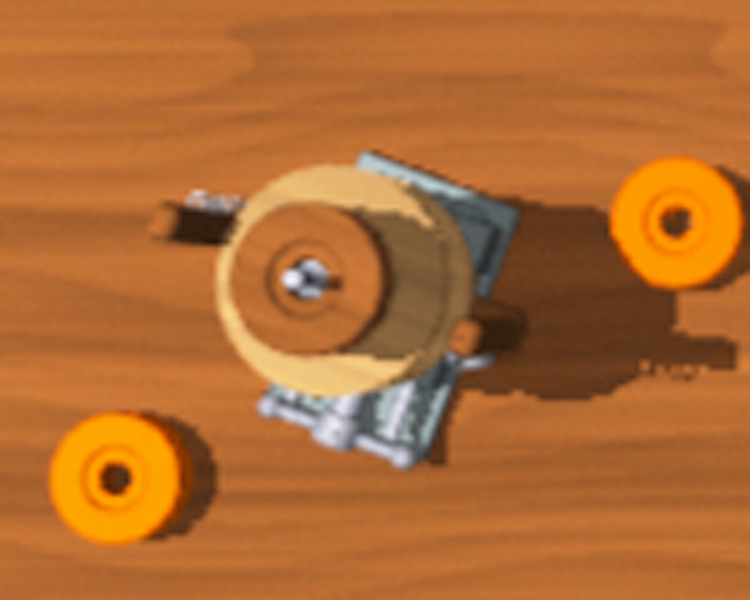

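View pics/crop_side.png

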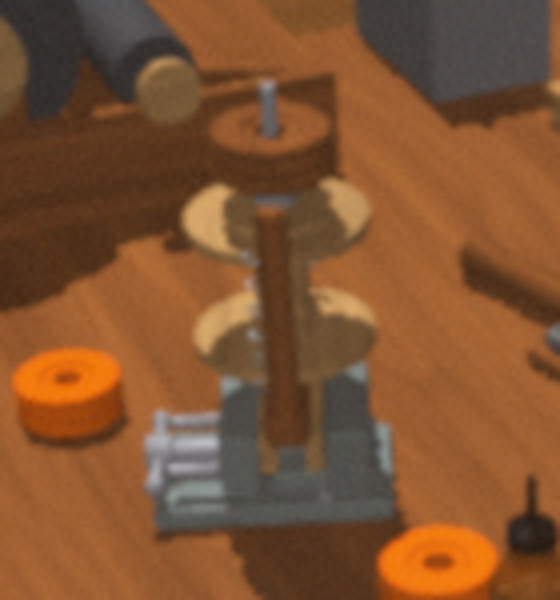

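View pics/crop_carton.png

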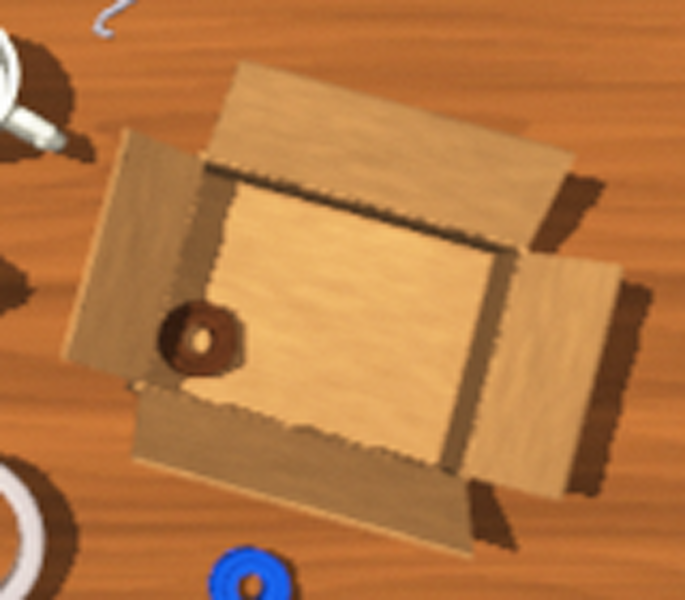

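View pics/crop_cartonside.png

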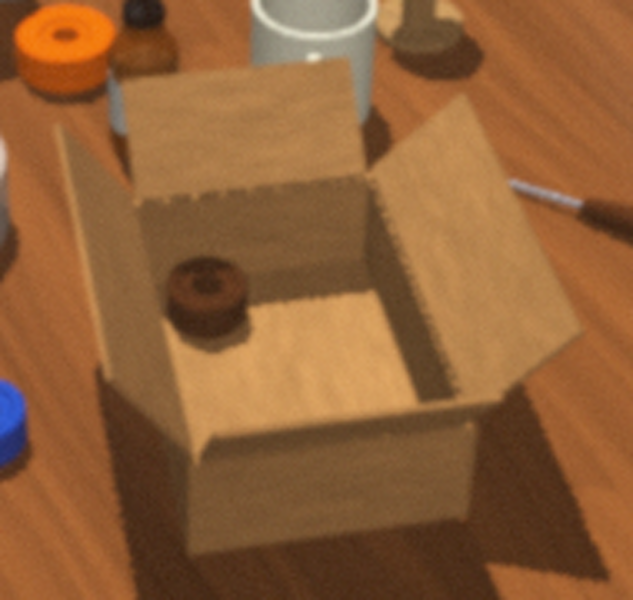

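```bash
cat > fit.py <<'E'
from h import *
np.set_printoptions(precision=4,suppress=True)
ct=camera_params('top');cs=camera_params('side')
a=atz('top',(183,264.4),.212);b=atz('top',(243,287),.212)
print('tips',a,b,(a+b)/2,np.linalg.norm(a-b),'yaw',np.arctan2(-(a-b)[0],(a-b)[1]))
def flap(n,th,s,u):
    # u 0 hinge,1 free; s ±1
    if n in 'ab':
        sg=1 if n=='a' else -1
        return np.array([s*.064, sg*(.092-.066*u*np.cos(th)), .0635+.066*u*np.sin(th)])
    sg=1 if n=='far' else -1
    return np.array([sg*(.067-.0665*u*np.cos(th)), s*.092, .0668+.0665*u*np.sin(th)])
T=lambda x,y:(340+x/4.28,195+y/4.28)
S=lambda x,y:(270+x/3.333,260+y/3.333)
obs=[('top','a',1,1,T(125,128)),('top','a',-1,1,T(65,360)),('top','far',1,1,T(240,60)),('top','far',-1,1,T(575,155)),
('top','b',1,1,T(622,265)),('top','b',-1,1,T(562,497)),('top','near',1,1,T(133,460)),('top','near',-1,1,T(472,556)),
('side','a',-1,1,S(125,80)),('side','a',1,1,S(350,60)),('side','far',1,1,S(465,93)),('side','far',-1,1,S(580,330)),('side','near',1,1,S(57,125)),
('top','far',1,0,T(205,160)),('top','far',-1,0,T(520,248)),('top','near',1,0,T(135,385)),('top','near',-1,0,T(455,475))]
names=['a','b','near','far']
def res(p):
    r=[]
    M=R.from_euler('z',p[2])
    for n,f,s,u,px in obs:
        P=M.apply(flap(f,p[3+names.index(f)],s,u))+[p[0],p[1],0]
        r+=list((proj(n,P,ct if n=='top' else cs)[0]-px))
    return np.array(r)
s=least_squares(res,[.535,-.225,-.3,2,2,2,2],loss='soft_l1')
print(s.x);print(s.fun.reshape(-1,2))
p=atz('top',(340+202/4.28,195+338/4.28),.026);print('spare',p)
E
python3 fit.py; python3 -c "
from h import *
print(R.from_quat(get_state()['eef_rot']).as_matrix().round(3))"
```

```text
tips [0.5477 0.2874 0.212 ] [0.4996 0.1618 0.212 ] [0.5236 0.2246 0.212 ] 0.13451276038049573 yaw -0.3652270976939214
[ 0.5375 -0.2284 -0.289   2.3705  2.1799  2.1813  2.3654]
[[ 0.6873 -0.3035]
 [-0.4928 -0.6312]
 [-0.0579 -0.0664]
 [ 0.0567 -0.182 ]
 [ 0.2007 -0.0351]
 [-0.3858  0.7342]
 [-0.6663 -0.4814]
 [-0.118   0.1658]
 [-1.2236 -0.0793]
 [-0.2345 -1.2167]
 [-0.6504 -0.4151]
 [ 0.6468  0.0889]
 [-0.3173 -0.4654]
 [-0.069  -1.5123]
 [ 1.8221 -0.6687]
 [ 1.046   0.4455]
 [ 2.2275  1.2932]]
spare [ 0.5265 -0.1611  0.026 ]
[[ 0.     0.431  0.902]
 [ 0.     0.902 -0.431]
 [-1.     0.     0.   ]]
```

```bash
cat >> h.py <<'E'
def go(x,y,z,jaw=None):
    """print tool-frame delta (cm) and yaw for target TCP; jaw=angle of tool y in world (mod pi shown)"""
    s=get_state();M=R.from_quat(s['eef_rot']).as_matrix()
    d=M.T@(np.array([x,y,z])-s['tool_pos'])*100
    ja=np.arctan2(M[1,1],M[0,1])
    print('d',d.round(2),'jaw',round(ja,3),'tilt',M[:,0].round(3),end=' ')
    if jaw is not None:
        yw=(ja-jaw+np.pi)%(2*np.pi)-np.pi
        print('yaw',round(yw,3),end=' ')
    print('q',s['q'].round(2),'t',s['clock'],'pos',s['tool_pos'].round(4),'F',s['contact_force'].round(1),'op',round(s['opening'],3))
C=np.array([.5375,-.2284]);CY=-.289
def cw(cx,cy):
    c,s=np.cos(CY),np.sin(CY);return C[0]+c*cx-s*cy,C[1]+s*cx+c*cy
def goc(cx,cy,z,jaw=None): go(*cw(cx,cy),z,jaw)
E
python3 -c "
from h import *
go(.524,.2245,.30,2.777)
for t in ['oil_bottle','mug','tape_roll']:
    r=spot_point(t,'top')[0];print(t,r['score'],atz('top',r['pixel'],0))"
```

```text
d [ -4.72 -19.65  37.6 ] jaw 1.125 tilt [ 0.  0. -1.] yaw -1.652 q [-1.09  0.69 -0.19  1.57  0.16  0.9  -0.22] t 0.85 pos [0.2695 0.5639 0.2528] F [ 0.3  0.  -0.3] op 0.999
oil_bottle 0.75 [ 0.55536651 -0.00386582  0.        ]
mug 0.72 [ 0.6791896  -0.00934157  0.        ]
tape_roll 0.79 [ 0.41585841 -0.02428158  0.        ]
```

>>> apply_moves([
  [-3,-1.2,2.4],
  [-4.7,-2.8,5.4],
  [-4.7,-4.4,8.4],
  [-4.7,-6,11.4],
  [-4.7,-7.6,14.4],
  [-4.7,-9.2,17.4],
  [-4.7,-10.8,20.4],
  [-4.7,-12.4,23.6],
  [-4.7,-14,26.8],
  [-4.7,-15.6,30],
], yaw=[-0.12,-0.24,-0.36,-0.48,-0.6,-0.72,-0.84,-0.96,-1.08,-1.2], gripper=[88,88,88,88,88,88,88,88,88,88], force=25)

```text
clock: 1.83
tool_pos: [0.4738, 0.2923, 0.2999]
eef_rot: [-0.262, 0.656, 0.262, 0.657]
contact_force: [1.2, 0.8, -0.1]
opening: 0.881
```

```bash
python3 -c "
from h import *
go(.524,.2245,.30,2.777)"
```

```text
d [-0.01 -8.37 -1.03] jaw 2.331 tilt [ 0.  0. -1.] yaw -0.446 q [-0.29  0.59 -0.58  1.7   0.38  0.96  1.32] t 1.8333 pos [0.4738 0.2923 0.2999] F [ 1.2  0.8 -0.1] op 0.881
```

>>> apply_moves([
  [0,-2,-0.2],
  [0,-4.2,-0.5],
  [0,-6.4,-0.8],
  [0,-8.37,-1.03],
  [0,-8.37,-1.03],
  [0,-8.37,-1.03],
  [0,-8.37,-1.03],
  [0,-8.37,-1.03],
  [0,-8.37,-1.03],
  [0,-8.37,-1.03],
], yaw=[-0.12,-0.24,-0.36,-0.48,-0.6,-0.72,-0.84,-0.95,-0.95,-0.95], gripper=[88,88,88,88,88,88,88,88,88,88])

```text
clock: 2.67
tool_pos: [0.5241, 0.2243, 0.2998]
eef_rot: [-0.533, 0.465, 0.533, 0.465]
contact_force: [-0.1, -0.3, 0.3]
opening: 0.883
```

```bash
python3 -c "
from h import *
go(.524,.2245,.223)
cp=camera_params('wrist');I=snapshot('wrist');save(I,'w1.png')
S=snapshot('side');T=snapshot('top')
save(cv2.resize(S[80:260,170:330],(533,600)),'s1.png')
print('w',proj('wrist',[[.524,.2245,.2495],[.524,.2245,.226]],cp))
print('s',proj('side',[[.524,.2245,.2495],[.524,.2245,.226]]),proj('top',[[.524,.2245,.2495],[.524,.2245,.226]]))
"
```

```text
d [7.68 0.01 0.02] jaw -3.006 tilt [ 0.  0. -1.] q [-0.01  0.67 -0.84  1.66  0.55  1.07  2.26] t 2.6667 pos [0.5241 0.2243 0.2998] F [-0.1 -0.3  0.3] op 0.883
w [[310.04140318 273.30772645]
 [310.03178364 257.66295186]]
s [[247.12377428 151.21296872]
 [247.9005145  161.5955657 ]] [[208.95828376 275.27349943]
 [211.50770623 275.41171245]]
```

View pics/w1.png

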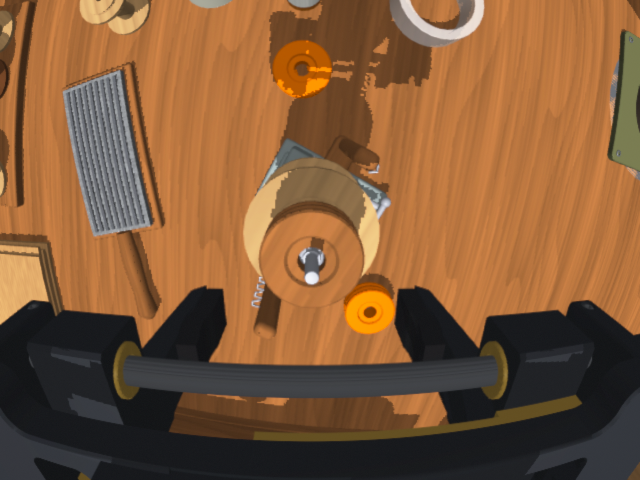

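View pics/s1.png

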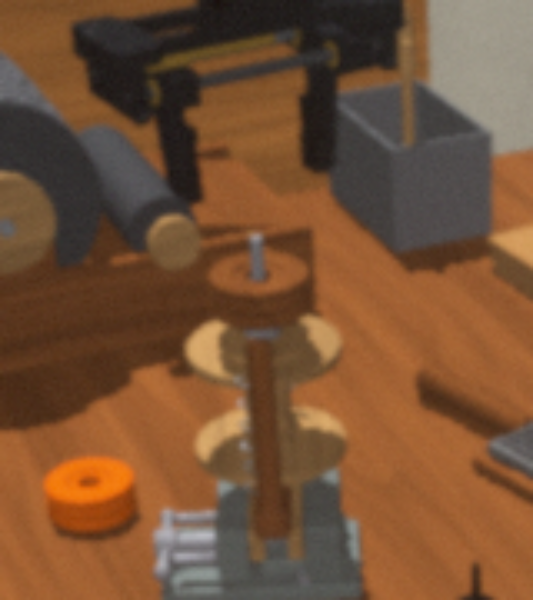

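The wrist picture shows the brown whorl centred at (311,258) and the spindle tip at (312,277), both within a few pixels of where they should be. The crop confirms it's the grooved brown whorl on the flyer. Descending now.

>>> apply_moves([
  [2,0,0],
  [4,0,0],
  [6,0,0],
  [7,0,0],
  [7.7,0,0],
  [7.7,0,0],
  [7.7,0,0],
], yaw=[0,0,0,0,0,0,0], gripper=[88,88,88,88,88,88,88])

```text
clock: 3.4
tool_pos: [0.5244, 0.2249, 0.2235]
eef_rot: [0.533, -0.464, -0.533, -0.465]
contact_force: [0.3, 0.0, 0.2]
opening: 0.879
```

>>> apply_moves([
  [0,0,0],
  [0,0,0],
  [0,0,0],
  [0,0,0],
  [0,0,0],
  [0,0,0],
], yaw=[0,0,0,0,0,0], gripper=[60,60,60,60,60,60], force=15)

```text
clock: 3.9
tool_pos: [0.5242, 0.2254, 0.2245]
eef_rot: [0.533, -0.464, -0.533, -0.465]
contact_force: [-2.5, -0.1, 6.4]
opening: 0.717
```

```bash
python3 -c "
from h import *
go(.524,.2245,.223);print(get_state()['moment'])"
```

```text
d [ 0.15  0.03 -0.09] jaw -3.004 tilt [ 0.002  0.001 -1.   ] q [-0.05  0.75 -0.78  1.75  0.65  0.92  2.18] t 3.9 pos [0.5242 0.2254 0.2245] F [-2.5 -0.1  6.4] op 0.717
[0.02932473 0.58896971 0.03366685]
```

>>> apply_moves([
  [-0.02,0,0],
  [-0.05,0,0],
  [-0.08,0,0],
  [-0.1,0,0],
  [-0.12,0,0],
], yaw=[0.1,0.2,0.32,0.44,0.55], gripper=[60,60,60,60,60], force=20)

```text
clock: 4.32
tool_pos: [0.524, 0.2252, 0.2256]
eef_rot: [-0.385, 0.592, 0.385, 0.594]
contact_force: [-0.6, 0.0, -0.7]
opening: 0.714
```

```bash
python3 -c "
from h import *
go(.524,.2245,.223);print(get_state()['moment'])"
```

```text
d [ 0.26 -0.03 -0.07] jaw 2.723 tilt [ 0.001  0.001 -1.   ] q [-0.12  0.71 -0.63  1.75  0.54  0.86  1.73] t 4.3167 pos [0.524  0.2252 0.2256] F [-0.6  0.  -0.7] op 0.714
[0.08518243 0.32327885 0.02224459]
```

>>> apply_moves([
  [-0.03,0,0],
  [-0.05,0,0],
  [-0.08,0,0],
  [-0.11,0,0],
  [-0.13,0,0],
  [-0.16,0,0],
  [-0.19,0,0],
  [-0.21,0,0],
  [-0.24,0,0],
  [-0.26,0,0],
], yaw=[0.12,0.24,0.36,0.48,0.6,0.72,0.84,0.96,1.08,1.2], gripper=[60,60,60,60,60,60,60,60,60,60])

```text
clock: 5.15
tool_pos: [0.5237, 0.2253, 0.2282]
eef_rot: [0.019, 0.706, -0.019, 0.707]
contact_force: [-0.8, -0.2, -1.0]
opening: 0.718
```

```bash
python3 -c "
from h import *
go(.524,.2245,.223);print(get_state()['moment'])
S=snapshot('side');save(cv2.resize(S[80:260,170:330],(533,600)),'s2.png')"
```

```text
d [ 0.52 -0.08  0.03] jaw 1.517 tilt [ 0.001  0.001 -1.   ] q [-0.32  0.65 -0.29  1.76  0.25  0.76  0.79] t 5.15 pos [0.5237 0.2253 0.2282] F [-0.8 -0.2 -1. ] op 0.718
[0.07605047 0.22741733 0.00375807]
```

View pics/s2.png

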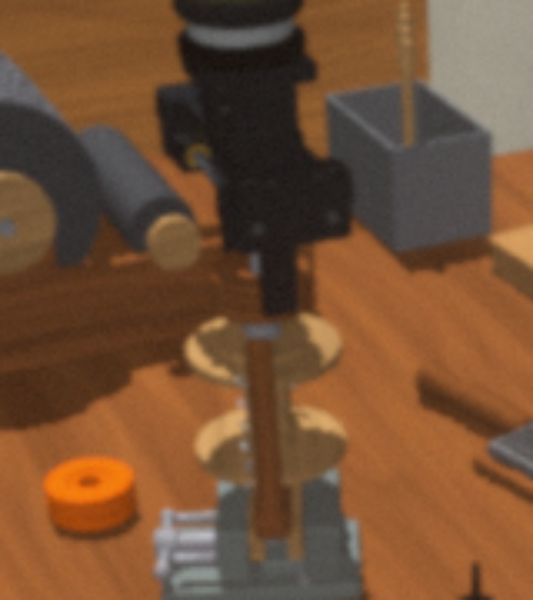

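>>> apply_moves([
  [-0.03,0,0],
  [-0.05,0,0],
  [-0.08,0,0],
  [-0.11,0,0],
  [-0.13,0,0],
  [-0.16,0,0],
  [-0.19,0,0],
  [-0.21,0,0],
  [-0.24,0,0],
  [-0.26,0,0],
], yaw=[0.12,0.24,0.36,0.48,0.6,0.72,0.84,0.96,1.08,1.2], gripper=[60,60,60,60,60,60,60,60,60,60])

```text
clock: 6.03
tool_pos: [0.5237, 0.2256, 0.2309]
eef_rot: [0.417, 0.571, -0.416, 0.571]
contact_force: [0.0, -0.5, -0.8]
opening: 0.717
```

```bash
python3 -c "
from h import *
go(.524,.2245,.223);print(get_state()['moment'])"
```

```text
d [ 0.79 -0.01  0.11] jaw 0.31 tilt [ 0.002  0.001 -1.   ] q [-0.53  0.64  0.07  1.77 -0.06  0.73 -0.12] t 6.0333 pos [0.5237 0.2256 0.2309] F [ 0.  -0.5 -0.8] op 0.717
[-0.09180588  0.11394649 -0.08021063]
```

>>> apply_moves([
  [-0.03,0,0],
  [-0.05,0,0],
  [-0.08,0,0],
  [-0.11,0,0],
  [-0.13,0,0],
  [-0.16,0,0],
  [-0.19,0,0],
  [-0.21,0,0],
  [-0.24,0,0],
  [-0.26,0,0],
], yaw=[0.12,0.24,0.36,0.48,0.6,0.72,0.84,0.96,1.08,1.2], gripper=[60,60,60,60,60,60,60,60,60,60])

```text
clock: 6.87
tool_pos: [0.5236, 0.2258, 0.2335]
eef_rot: [0.667, 0.235, -0.666, 0.235]
contact_force: [0.1, -0.6, -0.4]
opening: 0.72
```

```bash
python3 -c "
from h import *
go(.524,.2245,.223);print(get_state()['moment'])"
```

```text
d [1.05 0.13 0.06] jaw -0.893 tilt [ 0.001  0.001 -1.   ] q [-0.74  0.68  0.43  1.78 -0.39  0.77 -1.  ] t 6.8667 pos [0.5236 0.2258 0.2335] F [ 0.1 -0.6 -0.4] op 0.72
[-0.08900745  0.15573595 -0.02198309]
```

>>> apply_moves([
  [-0.03,0,0],
  [-0.05,0,0],
  [-0.08,0,0],
  [-0.11,0,0],
  [-0.13,0,0],
  [-0.15,0,0],
  [-0.17,0,0],
], yaw=[0.12,0.24,0.36,0.48,0.6,0.7,0.75], gripper=[60,60,60,60,60,60,60])

```text
clock: 7.45
tool_pos: [0.5238, 0.2259, 0.235]
eef_rot: [0.707, -0.026, -0.706, -0.026]
contact_force: [-0.8, -0.0, -0.4]
opening: 0.717
```

>>> apply_moves([
  [-0.2,0,0],
  [-0.4,0,0],
], yaw=[0,0], gripper=[60,60])

```text
clock: 7.62
tool_pos: [0.5236, 0.2261, 0.2388]
eef_rot: [0.707, -0.024, -0.706, -0.025]
contact_force: [0.2, 0.0, -0.2]
opening: 0.717
```

```bash
python3 -c "
from h import *
go(.524,.2245,.223);print(get_state()['moment'])
S=snapshot('side');save(cv2.resize(S[80:260,170:330],(533,600)),'s3.png')
save(snapshot('wrist'),'w3.png')"
```

```text
d [ 1.58  0.16 -0.05] jaw -1.64 tilt [ 0.001  0.    -1.   ] q [-0.86  0.72  0.66  1.78 -0.57  0.84 -1.56] t 7.6167 pos [0.5236 0.2261 0.2388] F [ 0.2  0.  -0.2] op 0.717
[ 0.03834667  0.13632411 -0.01774871]
```

View pics/s3.png

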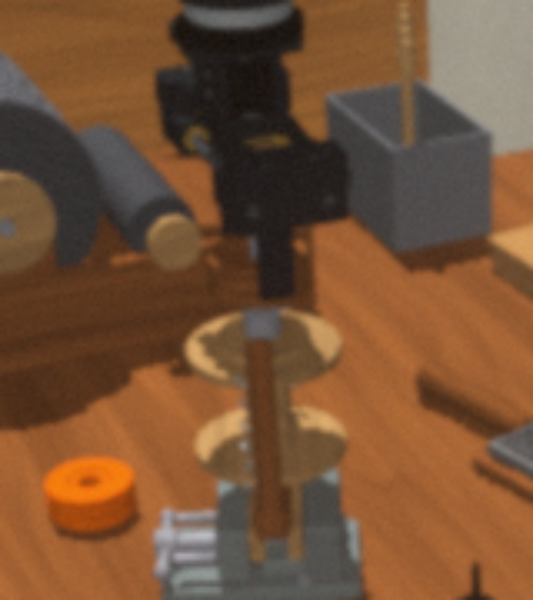

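View pics/w3.png

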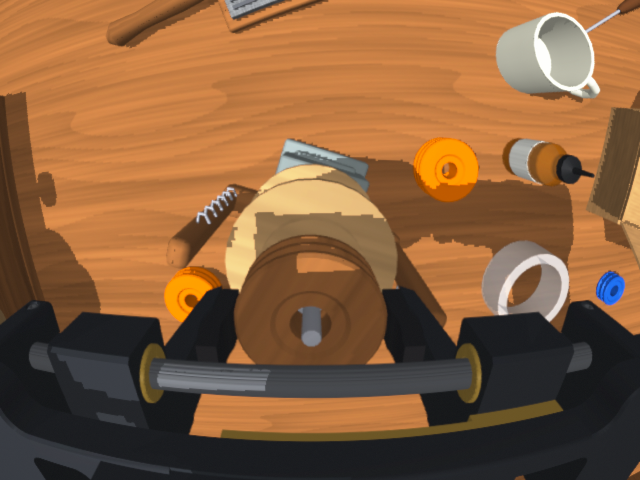

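Whorl is free: it rose with the jaws (collar visible in side crop, whorl at wrist (310,310)) at about 0 N. Lifting it straight off.

>>> apply_moves([
  [-1,0,0],
  [-2.5,0,0],
  [-4,0,0],
  [-5.5,0,0],
  [-6.5,0,0],
  [-6.5,0,0],
], yaw=[0,0,0,0,0,0], gripper=[60,60,60,60,60,60])

```text
clock: 8.22
tool_pos: [0.5252, 0.2259, 0.3069]
eef_rot: [0.709, -0.024, -0.705, -0.026]
contact_force: [0.4, -0.3, -0.2]
opening: 0.716
```

```bash
python3 -c "
from h import *
goc(.018,-.005,.25,-1.86)
S=snapshot('side');save(cv2.resize(S[60:260,170:350],(540,600)),'s4.png')"
```

```text
d [ 5.57 46.14 -6.01] jaw -1.641 tilt [ 0.006  0.003 -1.   ] yaw 0.219 q [-0.89  0.65  0.73  1.69 -0.5   0.99 -1.63] t 8.2167 pos [0.5252 0.2259 0.3069] F [ 0.4 -0.3 -0.2] op 0.716
```

View pics/s4.png

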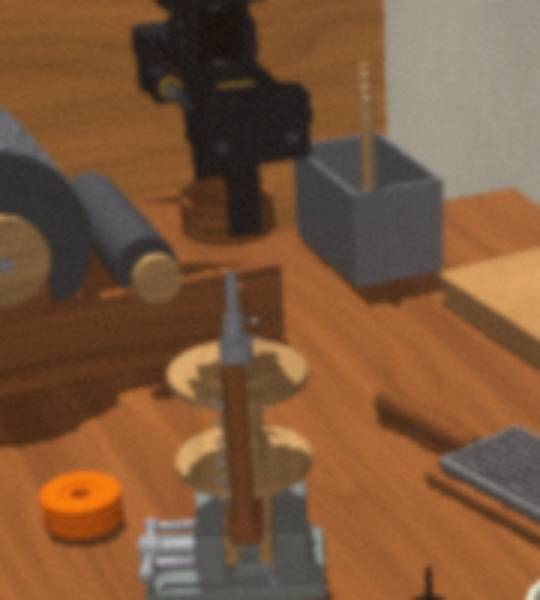

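The side crop shows the bare thread and spindle at (235,310), with the whorl held in the jaws at (225,212). Carrying it over to the carton.

>>> apply_moves([
  [0,2,-0.2],
  [0,5,-0.6],
  [0.5,9,-1.2],
  [1,13,-1.7],
  [1.5,17,-2.2],
  [2,21,-2.7],
  [2.5,25,-3.2],
  [3,28.5,-3.7],
  [3,32,-4.2],
  [3,35,-4.6],
], yaw=[0.02,0.04,0.07,0.09,0.11,0.13,0.15,0.17,0.19,0.22], gripper=[60,60,60,60,60,60,60,60,60,60])

```text
clock: 9.1
tool_pos: [0.5451, -0.1288, 0.2737]
eef_rot: [0.7, -0.102, -0.699, -0.104]
contact_force: [-0.1, 0.3, -0.5]
opening: 0.718
```

```bash
python3 -c "
from h import *
goc(.018,-.005,.20,-1.86)"
```

```text
d [ 7.35 10.27 -3.94] jaw -1.863 tilt [ 0.002  0.002 -1.   ] yaw -0.003 q [-0.24  0.67  0.69  1.77 -0.53  0.9  -1.18] t 9.1 pos [ 0.5451 -0.1288  0.2737] F [-0.1  0.3 -0.5] op 0.718
```

>>> apply_moves([
  [0.5,2.5,-1],
  [2,5,-2],
  [4,8,-3],
  [6,10.2,-3.9],
  [7.3,10.3,-3.9],
  [7.3,10.3,-3.9],
  [7.3,10.3,-3.9],
], yaw=[0,0,0,0,0,0,0], gripper=[60,60,60,60,60,60,60])

```text
clock: 9.68
tool_pos: [0.5521, -0.2377, 0.1993]
eef_rot: [-0.699, 0.101, 0.7, 0.104]
contact_force: [0.7, -0.1, -0.1]
opening: 0.722
```

```bash
python3 -c "
from h import *
goc(.018,-.005,.0285,-1.86)
cp=camera_params('wrist');save(snapshot('wrist'),'w5.png')
T=snapshot('top');save(cv2.resize(T[175:345,320:510],(670,600)),'t5.png')
print(proj('wrist',[[*cw(a*.065,b*.09),.064] for a,b in [(1,1),(1,-1),(-1,1),(-1,-1)]],cp))
S=snapshot('side');save(cv2.resize(S[170:440,240:480],(533,600)),'s5.png')"
```

```text
d [17.08  0.09 -0.17] jaw -1.863 tilt [-0.001  0.004 -1.   ] yaw -0.003 q [ 0.01  0.8   0.59  1.72 -0.59  0.81 -0.98] t 9.6833 pos [ 0.5521 -0.2377  0.1993] F [ 0.7 -0.1 -0.1] op 0.722
[[185.24974091 167.26207838]
 [426.21713083 166.17919758]
 [201.63564148 320.1677605 ]
 [411.76621462 320.16871521]]
```

View pics/w5.png

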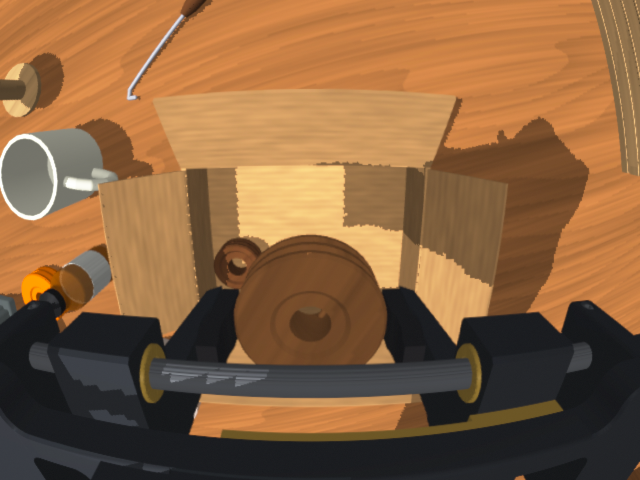

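View pics/s5.png

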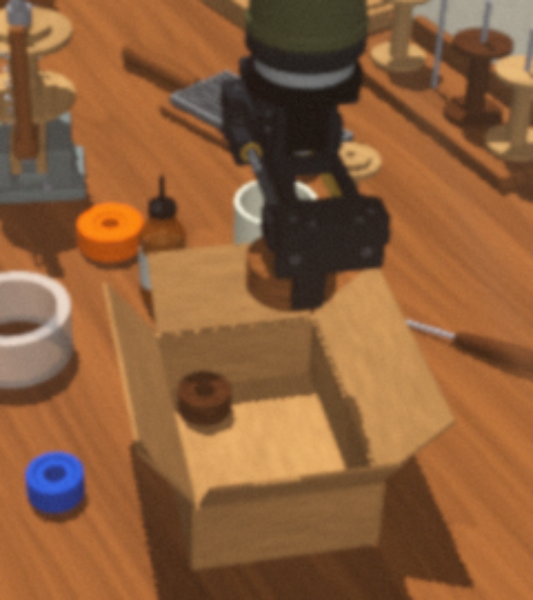

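The wrist picture shows the carton rim where predicted (187,170)–(424,167), the spare at (238,262) and the held whorl at (310,322). Lowering it in.

>>> apply_moves([
  [2,0,0],
  [5,0,0],
  [8,0,-0.1],
  [11,0.1,-0.1],
  [13.5,0.1,-0.2],
  [15,0.1,-0.2],
  [16,0.1,-0.2],
  [16,0.1,-0.2],
], yaw=[0,0,0,0,0,0,0,0], gripper=[60,60,60,60,60,60,60,60])

```text
clock: 10.5
tool_pos: [0.5555, -0.2373, 0.0401]
eef_rot: [0.7, -0.1, -0.699, -0.103]
contact_force: [-0.5, 0.4, 0.1]
opening: 0.719
```

```bash
python3 -c "
from h import *
goc(.018,-.005,.0285,-1.86)
save(snapshot('wrist'),'w6.png')"
```

```text
d [1.16 0.16 0.18] jaw -1.86 tilt [ 0.002  0.004 -1.   ] yaw 0.0 q [ 0.11  1.02  0.4   1.77 -0.75  0.51 -0.84] t 10.5 pos [ 0.5555 -0.2373  0.0401] F [-0.5  0.4  0.1] op 0.719
```

View pics/w6.png

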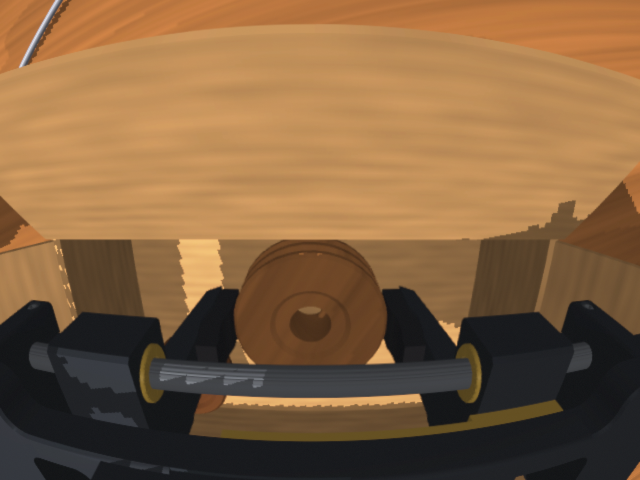

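>>> apply_moves([
  [0.3,0.1,0.1],
  [0.6,0.1,0.1],
  [0.8,0.1,0.1],
  [0.95,0.1,0.1],
  [1.05,0.1,0.1],
  [1.1,0.1,0.1],
], yaw=[0,0,0,0,0,0], gripper=[60,60,60,60,60,60])

```text
clock: 11.05
tool_pos: [0.5549, -0.2386, 0.0305]
eef_rot: [0.701, -0.101, -0.699, -0.103]
contact_force: [-0.1, -0.3, -1.0]
opening: 0.713
```

>>> apply_moves([
  [0.1,0,0],
  [0.2,0,0],
  [0.3,0,0],
], yaw=[0,0,0], gripper=[60,60,60])

```text
clock: 11.3
tool_pos: [0.5551, -0.2387, 0.0284]
eef_rot: [0.701, -0.101, -0.699, -0.103]
contact_force: [-1.8, 3.2, 16.9]
opening: 0.716
```

Touchdown at 17 N. I'll relax slightly and open.

>>> apply_moves([
  [-0.05,0,0],
  [-0.05,0,0],
  [-0.05,0,0],
  [-0.05,0,0],
], yaw=[0,0,0,0], gripper=[75,82,86,86])

```text
clock: 11.63
tool_pos: [0.5551, -0.2387, 0.0288]
eef_rot: [0.701, -0.101, -0.699, -0.103]
contact_force: [-0.1, 0.1, 0.6]
opening: 0.86
```

>>> apply_moves([
  [-0.5,0,0],
  [-1.5,0,0],
  [-3.5,0,0],
  [-6.5,0,0],
  [-10,0,0],
  [-13,0,0],
  [-13,0,0],
], yaw=[0,0,0,0,0,0,0], gripper=[86,86,86,86,86,86,86])

```text
clock: 12.22
tool_pos: [0.5573, -0.2417, 0.1655]
eef_rot: [0.704, -0.102, -0.695, -0.102]
contact_force: [0.8, -1.0, -0.6]
opening: 0.856
```

```bash
python3 -c "
from h import *
goc(0,.18,.16,-1.86)
cp=camera_params('wrist');save(snapshot('wrist'),'w7.png')
S=snapshot('side');save(cv2.resize(S[170:440,240:480],(533,600)),'s7.png')"
```

```text
d [  0.54 -18.71   2.3 ] jaw -1.861 tilt [ 0.013 -0.003 -1.   ] yaw -0.001 q [ 0.03  0.85  0.56  1.74 -0.64  0.73 -0.94] t 12.2167 pos [ 0.5573 -0.2417  0.1655] F [ 0.8 -1.  -0.6] op 0.856
```

View pics/w7.png

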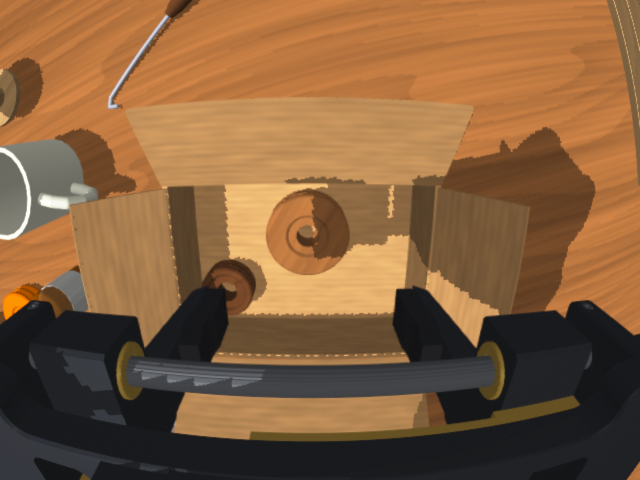

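View pics/s7.png

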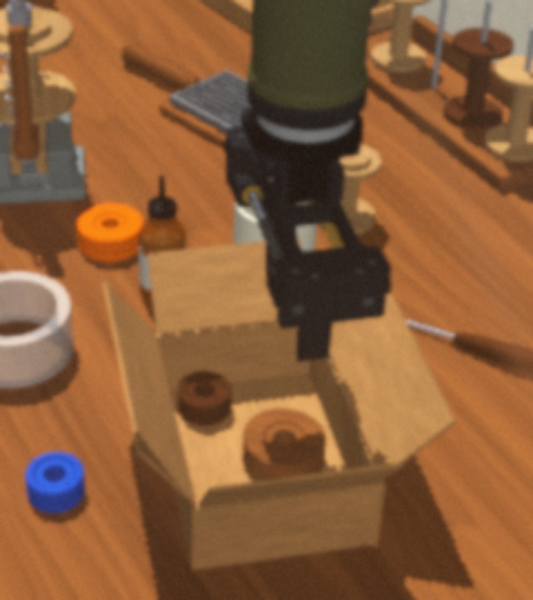

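The wrist picture shows the whorl flat on the carton floor at (307,232), beside the spare at (230,285). Closing end flap a (+y) next.

>>> apply_moves([
  [0,-3,0.5],
  [0,-6.5,1],
  [0,-10,1.5],
  [0,-13.5,2],
  [0,-17,2.3],
  [0,-17.7,2.3],
  [1.5,-17.7,2.3],
  [3.5,-17.7,2.3],
  [5.6,-17.7,2.3],
  [5.6,-17.7,2.3],
], yaw=[0,0,0,0,0,0,0,0,0,0], gripper=[0,0,0,0,0,0,0,0,0,0])

```text
clock: 13.15
tool_pos: [0.5808, -0.062, 0.1008]
eef_rot: [-0.699, 0.101, 0.701, 0.103]
contact_force: [0.6, 0.7, -0.1]
opening: 0.127
```

```bash
python3 -c "
from h import *
goc(0,.08,.109,-1.86)
save(snapshot('wrist'),'w8.png')
S=snapshot('side');save(cv2.resize(S[170:440,240:480],(533,600)),'s8.png')"
```

```text
d [-0.85  9.19 -0.59] jaw -1.86 tilt [-0.002  0.004 -1.   ] yaw 0.0 q [-0.25  0.92  0.5   1.83 -0.76  0.6  -1.12] t 13.15 pos [ 0.5808 -0.062   0.1008] F [ 0.6  0.7 -0.1] op 0.127
```

View pics/w8.png

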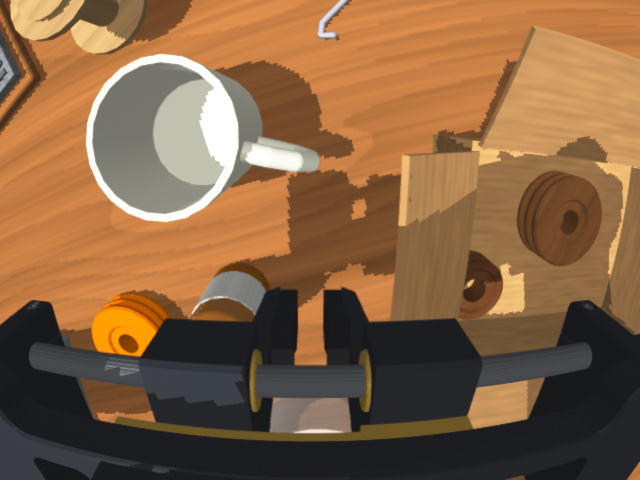

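View pics/s8.png

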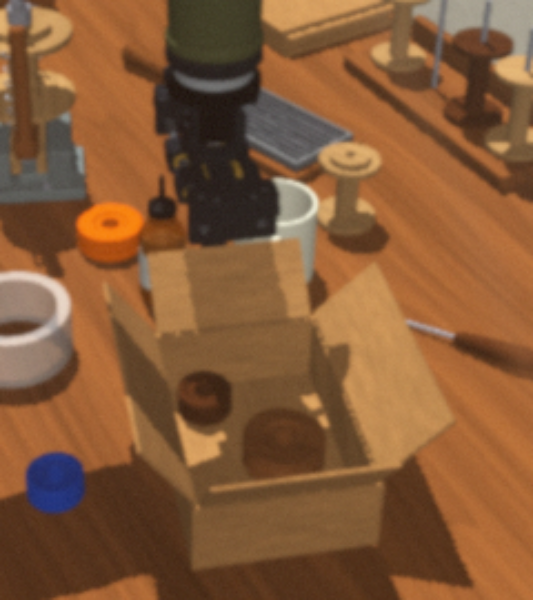

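>>> apply_moves([
  [-0.8,1,-0.5],
  [-0.8,2.5,-0.5],
  [-0.8,4,-0.5],
  [-0.8,5.5,-0.5],
  [-0.8,7,-0.5],
  [-0.8,8.5,-0.5],
  [-0.8,9.5,-0.5],
  [-0.8,10.4,-0.5],
  [-0.8,10.4,-0.5],
], yaw=[0,0,0,0,0,0,0,0,0], gripper=[0,0,0,0,0,0,0,0,0])

```text
clock: 14.0
tool_pos: [0.5575, -0.1677, 0.113]
eef_rot: [0.701, -0.103, -0.698, -0.103]
contact_force: [0.9, -0.2, 0.3]
opening: 0.01
```

```bash
python3 -c "
from h import *
goc(0,.0625,.081,-1.86)
save(snapshot('wrist'),'w9.png')
S=snapshot('side');save(cv2.resize(S[170:440,240:480],(533,600)),'s9.png')"
```

```text
d [3.19 0.14 0.21] jaw -1.864 tilt [ 0.005 -0.    -1.   ] yaw -0.004 q [-0.06  0.89  0.49  1.83 -0.72  0.6  -0.97] t 14.0 pos [ 0.5575 -0.1677  0.113 ] F [ 0.9 -0.2  0.3] op 0.01
```

View pics/s9.png

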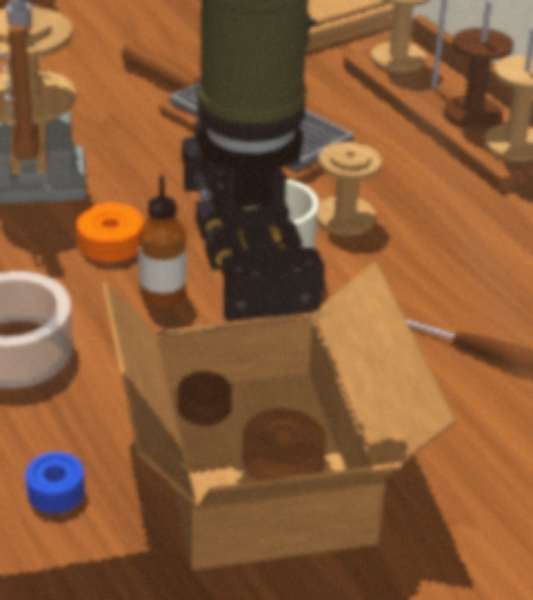

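>>> apply_moves([
  [0.8,0.1,0.1],
  [1.6,0.2,0.2],
  [2.4,0.2,0.2],
  [2.9,0.2,0.2],
  [3.2,0.2,0.2],
  [3.2,0.2,0.2],
], yaw=[0,0,0,0,0,0], gripper=[0,0,0,0,0,0])

```text
clock: 14.6
tool_pos: [0.5553, -0.1656, 0.0797]
eef_rot: [0.7, -0.101, -0.699, -0.103]
contact_force: [0.3, -0.7, -0.7]
opening: 0.005
```

```bash
python3 -c "
from h import *
goc(0,.0625,.081,-1.86)
save(snapshot('wrist'),'w10.png')
S=snapshot('side');save(cv2.resize(S[170:440,240:480],(533,600)),'s10.png')"
```

```text
d [-0.13  0.28 -0.09] jaw -1.861 tilt [ 0.003  0.003 -1.   ] yaw -0.001 q [-0.03  0.94  0.44  1.85 -0.76  0.53 -0.94] t 14.6 pos [ 0.5553 -0.1656  0.0797] F [ 0.3 -0.7 -0.7] op 0.005
```

View pics/s10.png

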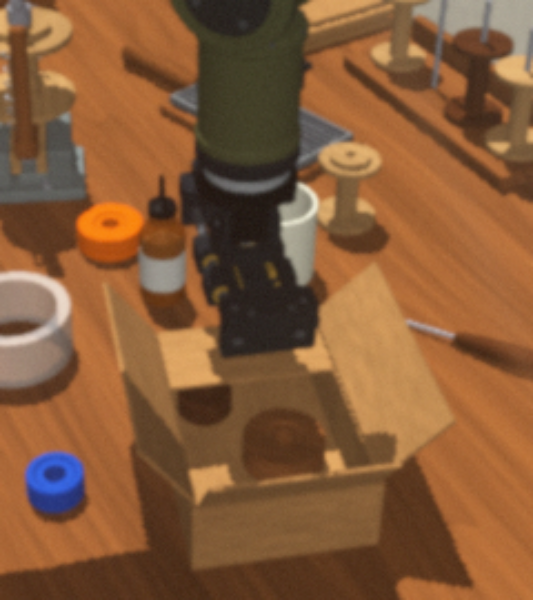

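View pics/w10.png

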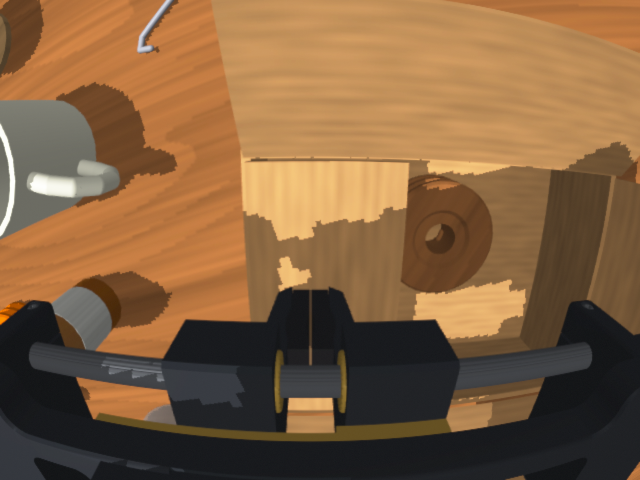

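>>> apply_moves([
  [0.05,0.2,0],
  [0.1,0.2,0],
  [0.13,0.2,0],
  [0.13,0.2,0],
], yaw=[0,0,0,0], gripper=[0,0,0,0])

```text
clock: 15.03
tool_pos: [0.5557, -0.166, 0.0794]
eef_rot: [0.701, -0.1, -0.698, -0.104]
contact_force: [-1.0, 4.8, 10.3]
opening: 0.005
```

```bash
python3 -c "
from h import *
goc(0,-.168,.165,-1.86)"
```

```text
d [-8.71 23.24 -0.06] jaw -1.86 tilt [ 0.005  0.005 -1.   ] yaw 0.0 q [-0.03  0.94  0.44  1.85 -0.76  0.53 -0.94] t 15.0333 pos [ 0.5557 -0.166   0.0794] F [-1.   4.8 10.3] op 0.005
```

>>> apply_moves([
  [-3,0,0],
  [-6,1,0],
  [-8.5,3.5,0],
  [-8.7,7,0],
  [-8.7,10.5,0],
  [-8.7,14,0],
  [-8.7,17.5,0],
  [-8.7,21,0],
  [-8.7,23,0],
  [-8.7,23,0],
], yaw=[0,0,0,0,0,0,0,0,0,0], gripper=[0,0,0,0,0,0,0,0,0,0])

```text
clock: 15.87
tool_pos: [0.4861, -0.3937, 0.1654]
eef_rot: [0.701, -0.105, -0.698, -0.105]
contact_force: [0.6, -0.2, 0.0]
opening: 0.005
```

```bash
python3 -c "
from h import *
goc(0,-.166,.109,-1.86)
S=snapshot('side');save(cv2.resize(S[170:440,240:480],(533,600)),'s11.png')"
```

```text
d [ 5.64 -0.7  -0.19] jaw -1.868 tilt [ 0.003 -0.    -1.   ] yaw -0.008 q [ 0.33  0.86  0.53  1.67 -0.59  0.77 -0.73] t 15.8667 pos [ 0.4861 -0.3937  0.1654] F [ 0.6 -0.2  0. ] op 0.005
```

View pics/s11.png

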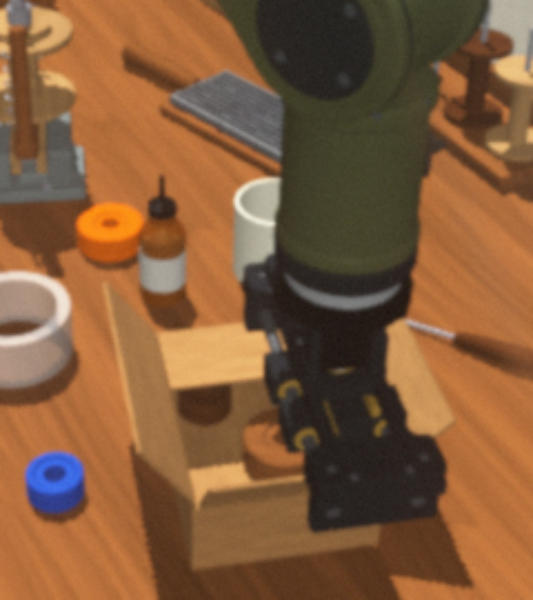

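>>> apply_moves([
  [2,-0.2,0],
  [4,-0.4,0],
  [5.6,-0.6,-0.1],
  [5.6,-1.5,-0.1],
  [5.6,-3,-0.1],
  [5.6,-4.5,-0.1],
  [5.6,-6,-0.1],
  [5.6,-7.5,-0.1],
  [5.6,-9,-0.1],
  [5.6,-10,-0.1],
], yaw=[0,0,0,0,0,0,0,0,0,0], gripper=[0,0,0,0,0,0,0,0,0,0])

```text
clock: 16.75
tool_pos: [0.5198, -0.2909, 0.1105]
eef_rot: [0.701, -0.1, -0.698, -0.104]
contact_force: [0.2, -0.2, -0.8]
opening: 0.008
```

```bash
python3 -c "
from h import *
goc(0,-.0635,.0795,-1.86)
S=snapshot('side');save(cv2.resize(S[170:440,240:480],(533,600)),'s12.png')"
```

```text
d [ 3.1  -0.13  0.1 ] jaw -1.861 tilt [ 0.006  0.005 -1.   ] yaw -0.001 q [ 0.18  0.9   0.47  1.79 -0.68  0.61 -0.79] t 16.75 pos [ 0.5198 -0.2909  0.1105] F [ 0.2 -0.2 -0.8] op 0.008
```

View pics/s12.png

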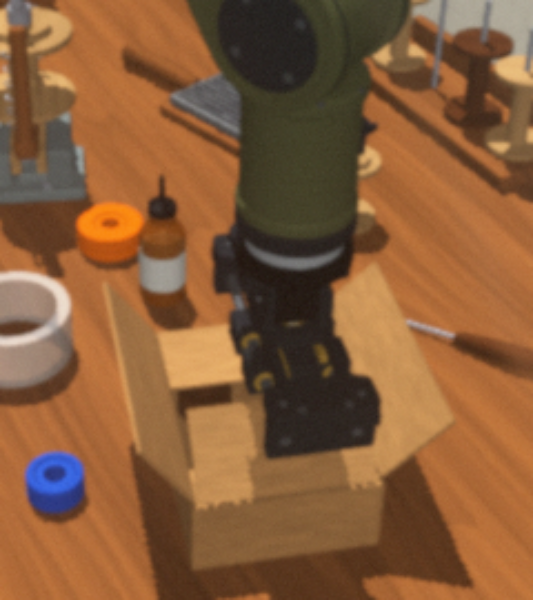

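Flap b is leaning inward. Pressing it down.

>>> apply_moves([
  [0.8,-0.1,0.1],
  [1.6,-0.1,0.1],
  [2.4,-0.1,0.1],
  [2.9,-0.1,0.1],
  [3.1,-0.1,0.1],
  [3.2,-0.1,0.1],
  [3.25,-0.1,0.1],
], yaw=[0,0,0,0,0,0,0], gripper=[0,0,0,0,0,0,0])

```text
clock: 17.38
tool_pos: [0.5194, -0.2878, 0.0792]
eef_rot: [0.701, -0.099, -0.698, -0.105]
contact_force: [-4.0, 6.2, 23.9]
opening: 0.006
```

```bash
python3 -c "
from h import *
goc(-.14,0,.17,-1.86)
S=snapshot('side');save(cv2.resize(S[170:440,240:480],(533,600)),'s13.png')"
```

```text
d [-9.07 -6.29 13.93] jaw -1.861 tilt [ 0.006  0.008 -1.   ] yaw -0.001 q [ 0.2   0.95  0.43  1.8  -0.72  0.55 -0.76] t 17.3833 pos [ 0.5194 -0.2878  0.0792] F [-4.   6.2 23.9] op 0.006
```

View pics/s13.png

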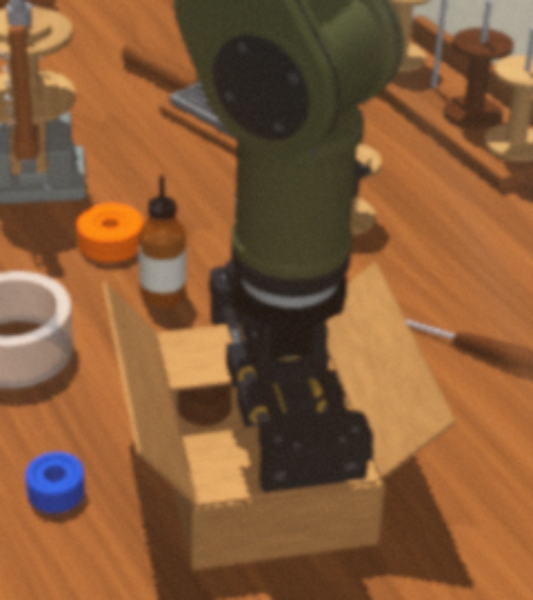

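>>> apply_moves([
  [-3,0,0],
  [-6.5,-0.5,0],
  [-9,-1.5,1.5],
  [-9,-3,4],
  [-9,-4.5,7],
  [-9,-6,10],
  [-9,-6.3,12.5],
  [-9,-6.3,13.7],
  [-9,-6.3,13.7],
], yaw=[0,0,0,0,0,0,0,0,0], gripper=[0,0,0,0,0,0,0,0,0])

```text
clock: 18.18
tool_pos: [0.402, -0.1883, 0.1692]
eef_rot: [0.7, -0.099, -0.699, -0.107]
contact_force: [-0.1, 0.0, 0.5]
opening: 0.005
```

```bash
python3 -c "
from h import *
goc(-.138,0,.109,-1.86)
save(snapshot('wrist'),'w14.png')
S=snapshot('side');save(cv2.resize(S[170:440,240:480],(533,600)),'s14.png')"
```

```text
d [ 6.02  0.05 -0.34] jaw -1.863 tilt [ 0.002  0.011 -1.   ] yaw -0.003 q [ 0.07  0.67  0.44  2.19 -0.73  0.43 -0.76] t 18.1833 pos [ 0.402  -0.1883  0.1692] F [-0.1  0.   0.5] op 0.005
```

View pics/s14.png

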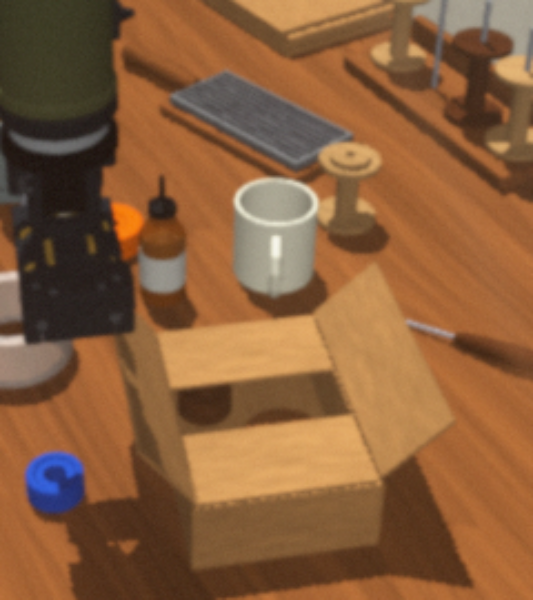

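View pics/w14.png

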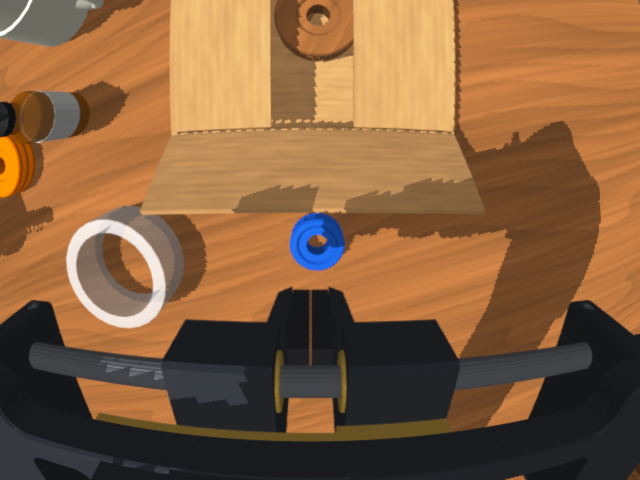

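Both end flaps are flat, and the near flap's edge is clear of the fingers in the wrist view (row 213). Sweeping the near flap now.

>>> apply_moves([
  [2,0,-0.1],
  [4,0,-0.3],
  [6,0,-0.5],
  [6,0,-2],
  [6,0,-3.5],
  [6,0,-5],
  [6,0,-6.5],
  [6,0,-8],
  [6,0,-9.5],
  [6,0,-10.7],
], yaw=[0,0,0,0,0,0,0,0,0,0], gripper=[0,0,0,0,0,0,0,0,0,0])

```text
clock: 19.12
tool_pos: [0.5114, -0.2217, 0.1093]
eef_rot: [0.702, -0.1, -0.697, -0.105]
contact_force: [-1.1, -0.9, 0.4]
opening: 0.007
```

```bash
python3 -c "
from h import *
goc(-.031,0,.0825,-1.86)
save(snapshot('wrist'),'w15.png')
S=snapshot('side');save(cv2.resize(S[170:440,240:480],(533,600)),'s15.png')"
```

```text
d [ 2.68 -0.08  0.43] jaw -1.861 tilt [ 0.008  0.006 -1.   ] yaw -0.001 q [ 0.07  0.87  0.45  1.91 -0.74  0.53 -0.82] t 19.1167 pos [ 0.5114 -0.2217  0.1093] F [-1.1 -0.9  0.4] op 0.007
```

View pics/s15.png

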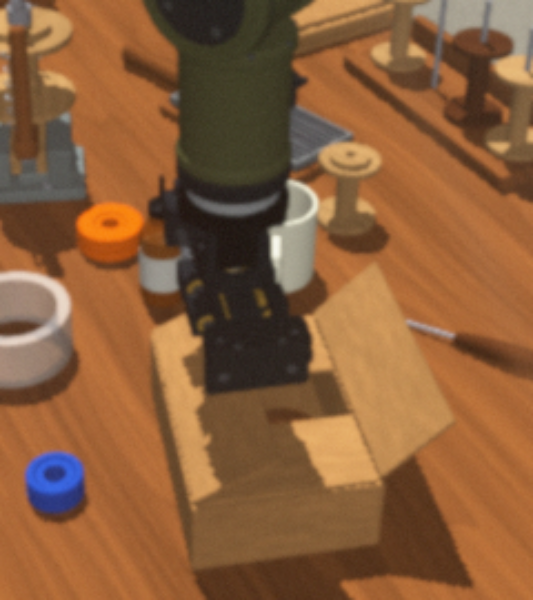

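>>> apply_moves([
  [0.7,0,0.2],
  [1.4,0,0.3],
  [2.1,0,0.3],
  [2.5,0,0.3],
  [2.7,0,0.3],
  [2.75,0,0.3],
], yaw=[0,0,0,0,0,0], gripper=[0,0,0,0,0,0])

```text
clock: 19.72
tool_pos: [0.5086, -0.2205, 0.0826]
eef_rot: [0.703, -0.099, -0.697, -0.105]
contact_force: [-3.0, 2.6, 17.0]
opening: 0.009
```

```bash
python3 -c "
from h import *
goc(.15,0,.17,-1.86)
S=snapshot('side');save(cv2.resize(S[170:440,240:480],(533,600)),'s16.png')"
```

```text
d [ -8.62  -0.18 -18.05] jaw -1.861 tilt [ 0.009  0.007 -1.   ] yaw -0.001 q [ 0.1   0.91  0.4   1.93 -0.78  0.47 -0.78] t 19.7167 pos [ 0.5086 -0.2205  0.0826] F [-3.   2.6 17. ] op 0.009
```

View pics/s16.png

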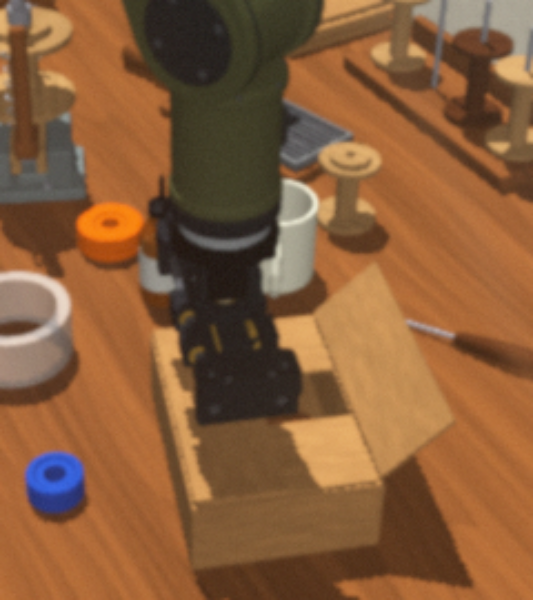

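>>> apply_moves([
  [-3,0,0],
  [-6.5,0,-0.5],
  [-8.6,0,-3],
  [-8.6,-0.1,-6],
  [-8.6,-0.1,-9.5],
  [-8.6,-0.1,-13],
  [-8.6,-0.2,-16],
  [-8.6,-0.2,-17.8],
  [-8.6,-0.2,-17.8],
], yaw=[0,0,0,0,0,0,0,0,0], gripper=[0,0,0,0,0,0,0,0,0])

```text
clock: 20.52
tool_pos: [0.6816, -0.2704, 0.1686]
eef_rot: [0.703, -0.099, -0.696, -0.104]
contact_force: [-0.5, 0.1, 0.4]
opening: 0.006
```

```bash
python3 -c "
from h import *
goc(.15,0,.109,-1.86)
T=snapshot('top');save(cv2.resize(T[175:345,320:510],(670,600)),'t17.png')
S=snapshot('side');save(cv2.resize(S[170:440,240:480],(533,600)),'s17.png')"
```

```text
d [5.95 0.14 0.06] jaw -1.859 tilt [ 0.011  0.006 -1.   ] yaw 0.001 q [ 0.06  1.01  0.61  1.29 -0.62  1.02 -1.09] t 20.5167 pos [ 0.6816 -0.2704  0.1686] F [-0.5  0.1  0.4] op 0.006
```

View pics/s17.png

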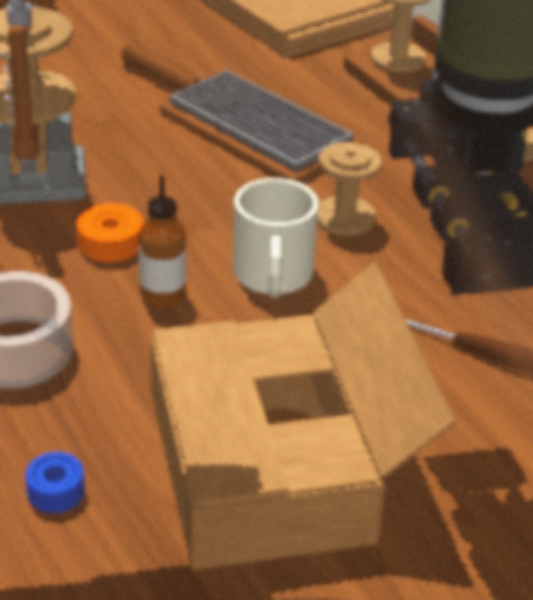

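>>> apply_moves([
  [2,0,0],
  [4,0.1,0.3],
  [5.9,0.1,0.6],
  [5.9,0.1,2],
  [5.9,0.1,3.5],
  [5.9,0.1,5.2],
  [5.9,0.1,6.9],
  [5.9,0.1,8.6],
  [5.9,0.1,10.3],
  [5.9,0.1,11.7],
], yaw=[0,0,0,0,0,0,0,0,0,0], gripper=[0,0,0,0,0,0,0,0,0,0])

```text
clock: 21.45
tool_pos: [0.5628, -0.2363, 0.1096]
eef_rot: [0.701, -0.1, -0.698, -0.106]
contact_force: [0.1, -0.6, 0.4]
opening: 0.011
```

```bash
python3 -c "
from h import *
goc(.031,0,.0825,-1.86)
S=snapshot('side');save(cv2.resize(S[170:440,240:480],(533,600)),'s18.png')"
```

```text
d [ 2.71 -0.02 -0.44] jaw -1.863 tilt [ 0.006  0.008 -1.   ] yaw -0.003 q [ 0.05  0.93  0.51  1.74 -0.71  0.66 -0.89] t 21.45 pos [ 0.5628 -0.2363  0.1096] F [ 0.1 -0.6  0.4] op 0.011
```

View pics/s18.png

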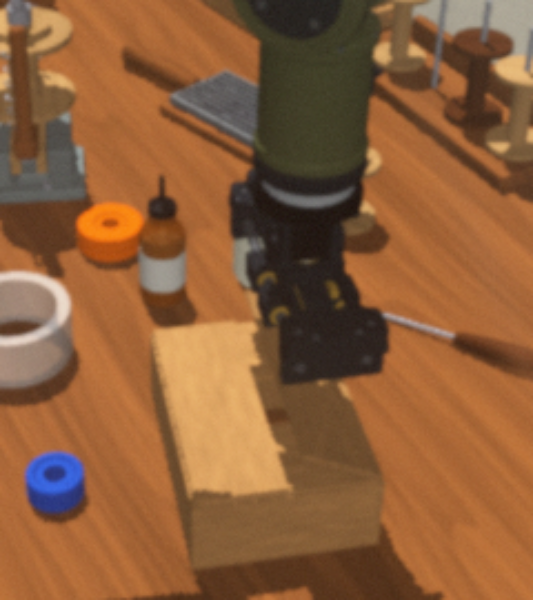

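>>> apply_moves([
  [0.7,0,-0.2],
  [1.4,0,-0.3],
  [2.1,0,-0.4],
  [2.5,0,-0.4],
  [2.7,0,-0.4],
  [2.75,0,-0.4],
], yaw=[0,0,0,0,0,0], gripper=[0,0,0,0,0,0])

```text
clock: 22.0
tool_pos: [0.5641, -0.2364, 0.0826]
eef_rot: [0.7, -0.099, -0.699, -0.108]
contact_force: [-4.2, 1.9, 15.9]
opening: 0.005
```

>>> apply_moves([
  [-2,0,0],
  [-5,0,0],
  [-9,0,0],
  [-13,0,0],
  [-16,0,4],
  [-16,0,8],
  [-16,0,12],
  [-16,0,14],
  [-16,0,14],
], yaw=[0,0,0,0,0,0,0,0,0], gripper=[0,0,0,0,0,0,0,0,0])

```text
clock: 22.75
tool_pos: [0.4244, -0.196, 0.2427]
eef_rot: [-0.698, 0.099, 0.701, 0.11]
contact_force: [-0.4, -0.1, 0.8]
opening: -0.002
```

```bash
python3 -c "
from h import *
goc(.031,0,.0825,-1.86)
S=snapshot('side');save(cv2.resize(S[170:440,240:480],(533,600)),'s19.png');T=snapshot('top');save(cv2.resize(T,(800,600)),'t19.png')
cp=camera_params('wrist');save(snapshot('wrist'),'w19.png')"
```

```text
d [ 1.592e+01 -1.000e-02 -1.497e+01] jaw -1.868 tilt [-0.002  0.015 -1.   ] yaw -0.008 q [-0.06  0.59  0.65  2.05 -0.58  0.69 -0.89] t 22.75 pos [ 0.4244 -0.196   0.2427] F [-0.4 -0.1  0.8] op -0.002
```

View pics/s19.png

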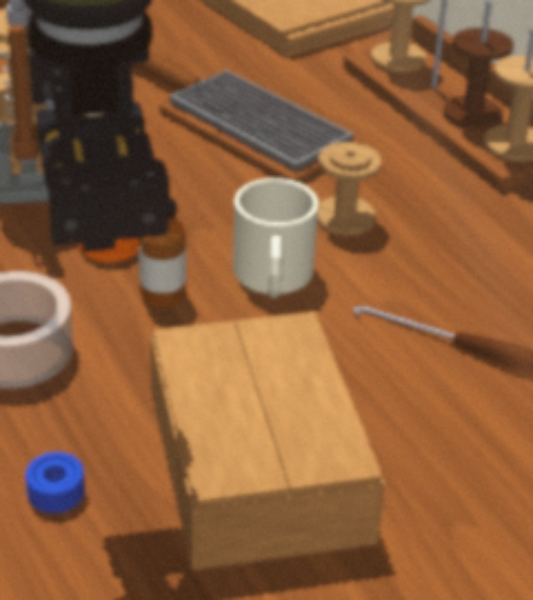

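View pics/t19.png

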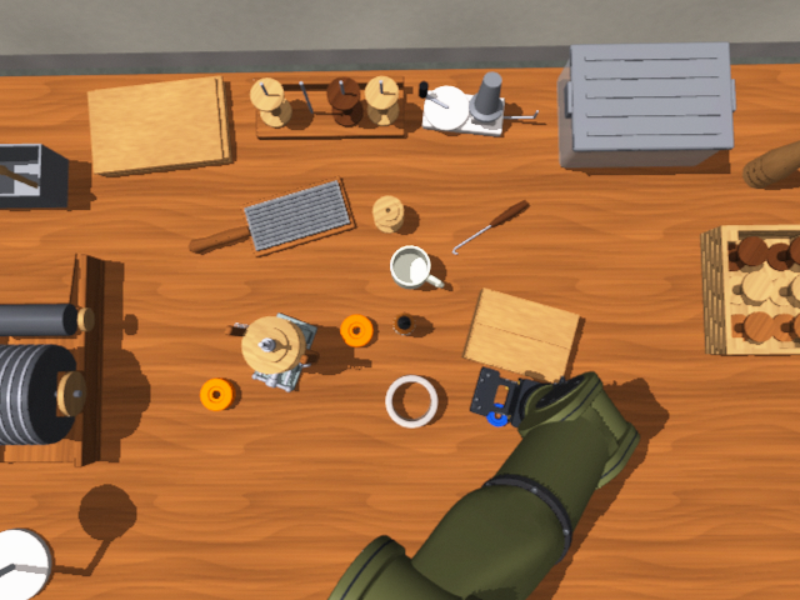

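View pics/w19.png

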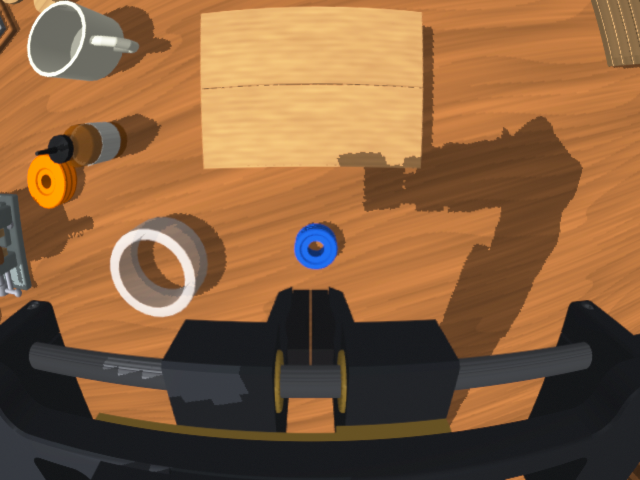

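The carton is closed: both long flaps lie flat and meet at the seam (wrist row 87). The bystanders are all where they were and the robot is clear of everything, so I'm handing in.

```bash
python3 -c "
from plant import *
print(finish_job())"
```

```text
the job is handed in; nothing more can be done
None
```

The whorl is off the flyer and lying in the closed carton, and I handed the job in at about 23 s of the 72 s allowed.

- **Unscrewing:** I turned the whorl clockwise about 4.9 rad, raising it with the thread, with about 1 N of contact force. It then lifted straight off over the spindle end.
- **Placing:** It went down flat on the carton floor beside the spare whorl. It touched down at about 17 N and I then opened the jaws. A picture taken after release showed it lying flat, clear of the spare.
- **Closing:** I closed end flap a, end flap b, the near long flap, then the far long flap, each pressed down to its stop with 10–24 N. Once the long flaps were shut I couldn't see inside.
- **Last checks:** The final side, top and wrist pictures show all flaps flat, with the long flaps meeting at the middle. The bystanders and the orange and blue look-alikes looked unmoved, and the arm was clear of everything. No check failed or disagreed.

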